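# Fit the upright of a bookbinder's sewing frame into its spring-plunger holder

### The job

Take the loose steel post out of the wooden storage block and slide it, nose down, into the empty holder of the sewing frame: push it past the side spring plunger until the plunger clicks into its groove and its collar sits flush on the holder; the holder may be clamped anywhere along its slots, so look or feel for its bore. The notch in its head must line up with the notch of the post already standing at the other end, so that the crossbar can later lie across both. Push gently (15 N is enough; beyond 25 N it would be harmed), let go of it, and leave everything else where it is.

Things in the scene. Friction and masses are not known exactly. Their poses are not given: they have to be found in the camera images.
- post: the loose steel post, about 0.2 kg, 152 mm tall, standing nose down in one hole of the storage block. Origin at the nose tip, z up along the post. Nose: tapers from 7 to 16 mm diameter over the first 10 mm. Then a 16 mm shaft up to 116 mm, with a ring groove centred 22 mm up (11 mm diameter at its bottom, 4.5 mm wide there, 9.5 mm wide at the surface) and a collar, see below
- collar (a point): on the post's axis, at the underside of its collar (30 mm diameter, 6 mm thick), 50 mm above the nose tip
- head (a point): where to grip: centre of the solid part of the post's square head, 127 mm above the nose tip. The head measures 24 mm along the post's x and 26 mm along its y; it is solid from 116 to 138 mm above the tip, and above that, up to 152 mm, a notch 12 mm wide runs through it along the post's y axis
- frame: the sewing frame, fixed: a pale wood board 110 mm (x) by 320 mm (y), 18 mm thick, origin at the centre of its underside. Two aluminium holders stand on it, 46 mm (x) by 90 mm (y), their flat tops 78 mm above the table, a bore in the middle of each. The one at y = -110 mm carries an identical post (top 180 mm above the table) whose notch runs along the board's y; the one at +y is empty, see mark
- mark (a point): fixed point of the frame (x 0, y 90, z 78 mm): middle of the empty holder's range, at the height of its top face. The holder was clamped somewhere along its slots: its bore lies up to 22 mm from this point along the frame's y, either way, and up to 2 mm along its x, and does not shift. Bore: vertical, 17 mm diameter, 56 mm deep; the collar comes to rest on the top face with 50 mm of post inside
- plunger (a joint): spring plunger of the empty holder, moving along the frame's x, axis 28 mm below the top face; black knob on the +x side. 0 = sprung out (8 mm ball, tip 4.5 mm from the bore axis), about 0.003 m = pushed back by the shaft, under 0.001 = in the groove. Spring 3.6 N + 1.2 N per mm. It meets the nose 20 mm before home; passing takes 8 to 12 N, sliding on 4 to 8 N; in the last 4 mm it drops in
- rack: the wooden storage block, fixed, 150 mm (x) by 56 mm (y) by 58 mm tall, origin at the centre of its underside, with two 19 mm holes through it at x = -50 and +50 mm. The post stands in one of them with its collar on the block's top (its nose tip 8 mm above the table), the awl in the other
- awl: an awl with a pear-shaped dark wooden handle, up to 32 mm across, standing in the other hole of the storage block, its handle rising 70 mm over the block; origin at its tip, 45 mm below the block's top. Leave it
- tumbler: a steel drinking tumbler, 68 mm in diameter, 170 mm tall, origin at the centre of its underside. Leave it
- tape: a roll of yellow tape lying flat, 84 mm across, 24 mm high, origin at the centre of its underside. Leave it
- sections: a stack of folded paper sections, 105 by 148 mm, 36 mm high, origin at the centre of its underside. Leave it
Things that resemble listed ones, but are neither listed nor needed, are in the scene too. Several things have the shape of the rack; the one meant has the colours described above.

How it is judged (in metres and radians):
On the way, in this order (a step that is already met when the one before it is completed fails the run):
1. the post is lifted clear out of the storage block (z of post in the frame of rack above 0.062 m), for 0.1 s.
2. the post stands upright in the mouth of the empty holder, at least 14 mm deep (z of collar in the frame of mark below 0.036 m and horizontal distance between collar and mark below 0.026 m), for 0.1 s.
At the end, for the whole second after the job is handed in: The post stands at rest, upright (0.05 rad), in the empty holder: collar on the top face (within 1.5 mm) and within 26 mm of the mark, plunger in its groove (pushed back under 1.8 mm), notch along the frame within 0.2 rad, either way round (z of collar in the frame of mark below 0.0015 m and horizontal distance between collar and mark below 0.026 m and angle between post's own z axis and vertical below 0.05 rad and value of joint plunger below 0.0018 m and angle between the y axis of post and the y axis of frame, either way round below 0.2 rad and linear speed of post below 0.01 m/s); the robot touches nothing.
It fails at once if post and sewing frame pressed on each other with more than 30 N (about 25 N of push, with the plunger's grip on top) (contact force between post and frame above 30 N).
It fails at once if the robot pressed on the sewing frame with more than 25 N (contact force between any of the arm, the fingers and frame above 25 N).
It fails at once if the awl, tumbler, tape roll or paper stack was moved more than 30 mm (distance of any of awl, tumbler, tape, sections from where it was at the start of the episode above 0.03 m).
It also fails if it takes over 72 s, if anything falls off the work surface, if the arm or the gripper's body presses on something with over 40 N, if the wrist force passes 120 N, or if a joint passes its speed limit or range.

### The arm

A 6-joint arm with a two-finger parallel gripper is mounted at the origin on the work surface. World frame = base frame: x ahead of the robot, y to its left, z up, the work surface at z = 0. Lengths are in mm, angles in rad, forces in N, time in s.
With the tool pointing down it reaches from about 350 to 775 mm from the base axis. Payload 7.3 kg.
Tool frame: the origin (TCP) lies on the centre line of the jaws, within the pads' length; the fingertips stand 17 mm ahead of it and the grasp point (between the pads) lies 2 mm behind it; z points along the fingers, y is the line along which they close (so a half turn about z gives the same grasp; the last joint's range is limited). The gripper opens to 92 mm and grips with 3 to 60 N. Pads are 19 mm wide; open, the fingers measure 130 mm over their backs; the gripper's body (75 mm by 190 mm) begins 47 mm behind the grasp point.
Start: joints at [1.141, 0.342, 1.524, -0, 1.275, -0.146], TCP at [146.988, 504.025, 206.941] pointing down, gripper open.
Joint ranges: [-2.53, 2.53], [-0.77, 2.02], [0.04, 2.7], [-1, 4.14], [0.28, 2.66], [-3.11, 3.11]. Speed limits (rad/s): [2.57, 2.57, 3.14, 3.14, 3.14, 3.14].

### API

Orientations are given as [roll, pitch, yaw] about the fixed x, y, z axes, in that order (R = Rz(yaw) Ry(pitch) Rx(roll)).
In Python, from plant import bot gives the robot as it stands. The module is installed in compiled form; this text tells all that it offers.
- The arm moves only by the shell command python3 -m pendant 'ROWS'. ROWS is JSON, a list of rows, each a list of 3 entries, a list of its own where there are three numbers: the shift along the world's x, y, z as a fraction of full scale, then the turn, a rotation vector about the world's x, y, z as a fraction of full scale, then the opening, from -1 (shut) to 1 (fully open), so that 0 is half open. In form: [[[tx, ty, tz], [rx, ry, rz], claw], ...]. A call has exactly 10 rows; each row shifts and turns the commanded pose from where the row before left it; what a row does not reach is not made up. Full scale, the value 1, is 30 mm for a shift and 0.12 rad for a turn. A row lasts 1/12 s, in which the tool goes at most 41.7 mm and 7.16 degrees, less where a joint would pass 70% of its speed; a pose out of reach is approached as far as the arm can. A call with a number of a shift or a turn outside -1 to 1 is refused whole. A call with a gripper value outside its range is refused whole. The fingers move at their own pace and stop on an object; the grip force is fixed at half the most. Time passes only in rows, so rows that do not move let the fingers close, or fill a call up. It gives the time, the measured TCP pose, the force, the opening and the grip force at its end, in the units of the state.
- bot.get_obs(): the state, without advancing time (a new reading comes with each control period).
- bot.capture(name): name is "scene" or "top"; returns the picture (480x640x3 uint8, blue, green, red); there is no depth.
- bot.camera_params(name): a dict with "fovy" (degrees; the focal length in pixels is half the picture's height over the tangent of half this angle, whatever the lens; pixels are square), "cx", "cy" (the principal point, pixels), "camera_from_world" (4x4, takes a point from world to camera coordinates). Camera axes: x right, y down, z forward; pixel columns grow to the right and rows downward; lengths in mm; the calibration is good to about 2 mm. A picture is of the moment at which its call begins. camera_params takes no time and is no camera call.
- bot.close_job(): hands the job in; it is judged then, once.
The state is a dict: "time": time; "joint_positions": joint angles; "dq": joint speeds; "tau": joint torques, N m; "tool_pos": TCP position; "tcp_rot": TCP orientation; "contact_force": force on the tool from outside, world axes, zero at the start; "moment": the same for the moment, N m; "grip_width": finger opening in mm; "finger_force": force on a finger pad.
Only numpy, scipy, OpenCV 4.12 (cv2) and the standard library are available. Lean on these libraries where they do the work, as an engineer would, in place of code of your own. Each camera call takes 0.05 s, during which the arm holds its last target. There are 200 camera calls.

## Working session

There is one attempt and no reset: what is moved stays moved. The work goes in short steps, Python scripts to look and compute and a shell command to move; the robot and the scene stay as the last step left them, time stands still between calls to the robot, and variables do not carry over. Pictures are saved under pics/ and viewed, at most 10 in all, crops included, and the job is handed in when it is done.

```bash
mkdir -p pics; cat > h.py <<'E'
import numpy as np, cv2
from plant import bot
def ray(n,u,v):
    p=bot.camera_params(n);f=240/np.tan(np.radians(p["fovy"])/2)
    T=np.array(p["camera_from_world"]);R=T[:3,:3];c=-R.T@T[:3,3]
    d=R.T@np.array([(u-p["cx"])/f,(v-p["cy"])/f,1]);return c,d
def atz(n,u,v,z):
    c,d=ray(n,u,v);return (c+d*(z-c[2])/d[2]).round(1)
def pix(n,P):
    p=bot.camera_params(n);f=240/np.tan(np.radians(p["fovy"])/2)
    T=np.array(p["camera_from_world"]);q=T[:3,:3]@np.array(P)+T[:3,3]
    return (f*q[0]/q[2]+p["cx"]).round(1),(f*q[1]/q[2]+p["cy"]).round(1)
def tri(a,b):
    A=[];B=[]
    for n,u,v in (a,b):
        c,d=ray(n,u,v);d/=np.linalg.norm(d);M=np.eye(3)-np.outer(d,d);A.append(M);B.append(M@c)
    return np.linalg.lstsq(np.vstack(A),np.hstack(B),rcond=None)[0].round(1)
E
python3 - <<'E'
from h import *
for n in("scene","top"):
    cv2.imwrite(f"pics/{n}0.png",bot.capture(n));p=bot.camera_params(n);print(n,p["fovy"],ray(n,320,240))
o=bot.get_obs();print(o)
E
```

```text
scene 46.78338083672271 (array([1270.72336498,  217.40649686,  858.78799345]), array([-0.69304491, -0.09007243, -0.71537254]))
top 57.65048549373901 (array([475.95327238, 116.44398996, 810.50102735]), array([ 0.07065826, -0.01140246, -0.99746682]))
{'time': 0.1, 'joint_positions': array([ 1.14100011e+00,  3.42664383e-01,  1.52492575e+00,  1.02754056e-05,
        1.27539039e+00, -1.46000892e-01]), 'dq': array([-0.00031556,  0.00083048, -0.00379111, -0.00032893, -0.00013179,
        0.00103773]), 'tau': array([ 1.56231221e-03, -4.31994867e+01, -2.44697142e+01,  7.19687738e-02,
        5.25408180e-02, -5.65272126e-05]), 'tool_pos': array([146.81259612, 503.6493555 , 206.30710497]), 'tcp_rot': array([-3.14022098e+00, -2.11632471e-04,  2.85779419e+00]), 'contact_force': array([ 0.80081313,  0.08997589, -0.51969434]), 'moment': array([-0.01603061, -0.00897837,  0.0026459 ]), 'finger_force': 0.0, 'grip_width': 91.83218205787115}
```

View pics/scene0.png

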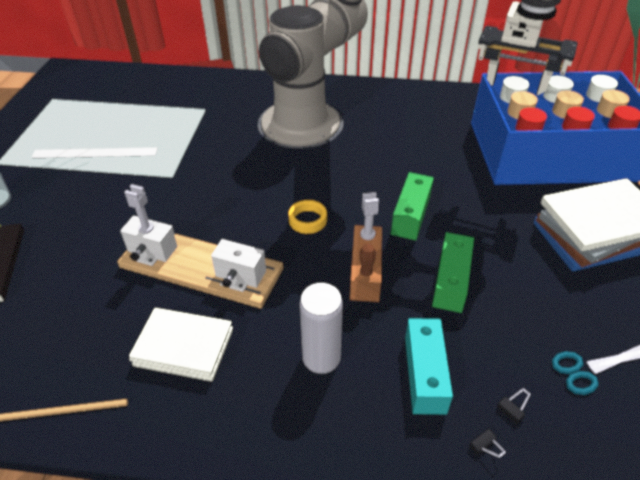

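View pics/top0.png

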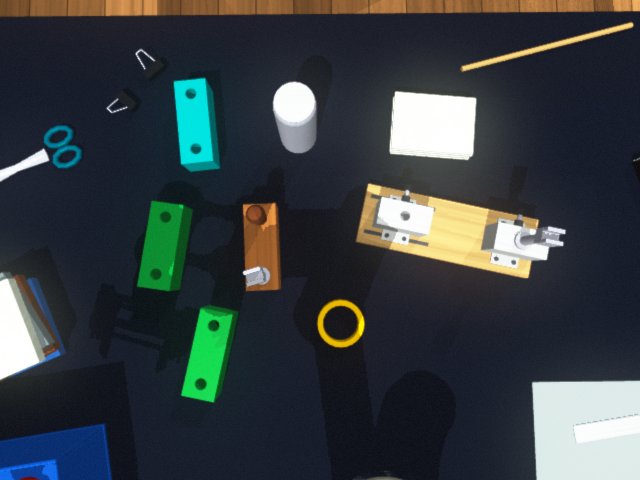

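The scene picture shows the brown rack with the post at (368,215) and the awl in front of it. The frame is at (200,265), with its empty holder at (240,265). In the top view the post's head is at (256,276) and the empty bore at (405,215). I'll enlarge both.

```bash
python3 - <<'E'
from h import *
t=cv2.imread("pics/top0.png");s=cv2.imread("pics/scene0.png")
a=cv2.resize(t[190:300,230:290],None,fx=5,fy=5,interpolation=2)   # 300x550
b=cv2.resize(t[180:280,355:455],None,fx=5,fy=5,interpolation=2) #500x500
c=np.zeros((550,800,3),np.uint8);c[:,:300]=a;c[:500,300:]=b;cv2.imwrite("pics/c1.png",c)
a=cv2.resize(s[180:310,340:395],None,fx=4,fy=4,interpolation=2) #220x520
b=cv2.resize(s[180:310,115:260],None,fx=4,fy=4,interpolation=2) #580
cv2.imwrite("pics/c2.png",np.hstack([a,b]))
E
```

```text
(no output)
```

View pics/c1.png

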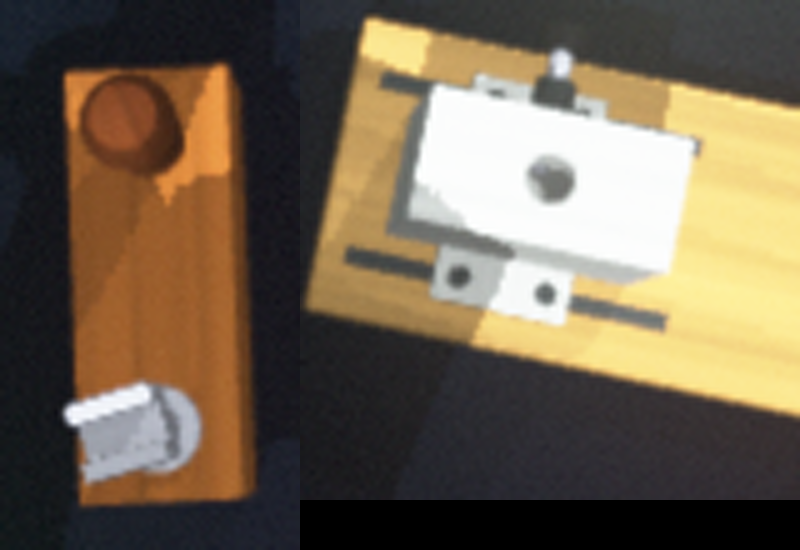

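View pics/c2.png

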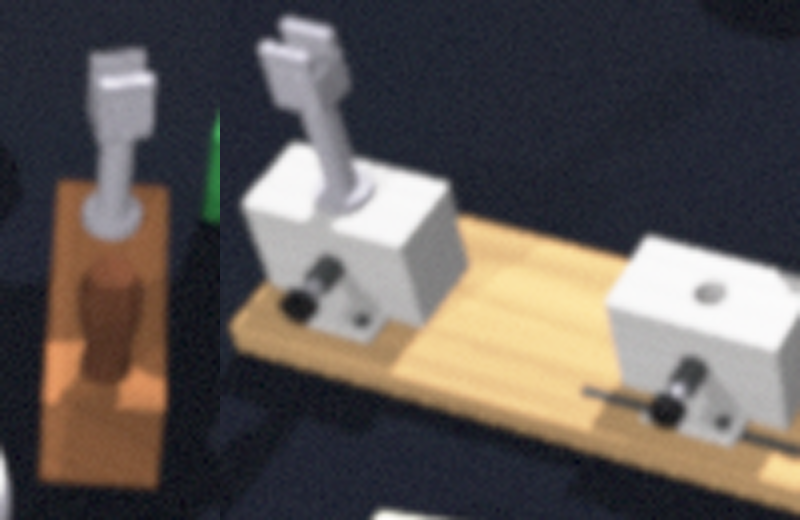

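The crops show the bore at top (405.2,216.0) and scene (237.5,253.2). The post's collar centre is near top (261.6,275.8), and its head-top centre near (253,276.4). The notch runs along crop (68,412)-(148,390).

```bash
python3 - <<'E'
from h import *
print("bore",atz("top",405.2,216,78),atz("scene",237.5,253.2,78),tri(("top",405.2,216),("scene",237.5,253.2)))
print("collar",atz("top",261.6,275.8,64),"scene",atz("scene",340+112/4,180+213/4,64))
print("headtop",atz("top",253,276.4,160))
H=lambda x,y:atz("top",230+x/5,190+y/5,160)
print("notch",H(63,405),H(148,382),H(83,482))
R=lambda x,y:atz("top",230+x/5,190+y/5,58)
print("rack",R(65,72),R(230,65),R(80,505),R(240,497))
F=lambda x,y:atz("top",355+x/5,180+y/5,18)
print("frame",F(67,17),F(5,310),atz("top",538,218,18),atz("top",528,277,18))
F=lambda x,y:atz("top",355+x/5,180+y/5,78)
print("holder top",F(130,85),F(400,138),F(108,215),F(370,272))
print("awl",atz("top",253.5,213,128)); 
print("tumbler",atz("top",295,103,170),"tape",atz("top",341,323,24))
E
```

```text
bore [567.  -36.5  78. ] [567.9 -34.   78. ] [566.9 -35.5  77.1]
collar [468.7 208.2  64. ] scene [470.5 211.6  64. ]
headtop [468.9 209.2 160. ]
notch [477.1 224.6 160. ] [483.6 199.4 160. ] [454.2 218.7 160. ]
rack [592.8 241.   58. ] [594.6 183.7  58. ] [443.  235.7  58. ] [445.1 180.9  58. ]
frame [635.5  17.1  18. ] [527.7  41.8  18. ] [ 568.2 -292.3   18. ] [ 460.8 -269.    18. ]
holder top [599.9   3.7  78. ] [580.8 -87.4  78. ] [555.6  12.1  78. ] [535.3 -75.9  78. ]
awl [568.1 212.9 128. ]
tumbler [728.6 144.4 170. ] tape [382.8  71.7  24. ]
```

```bash
python3 -m pendant '[[[0.9,-0.82,0],[0,0,0.446],1],[[0.9,-0.82,0],[0,0,0.446],1],[[0.9,-0.82,0],[0,0,0.446],1],[[0.9,-0.82,0],[0,0,0.446],1],[[0.9,-0.82,0],[0,0,0.446],1],[[0.9,-0.82,0],[0,0,0.446],1],[[0.9,-0.82,0],[0,0,0.446],1],[[0.9,-0.82,0],[0,0,0.446],1],[[0.9,-0.82,0],[0,0,0.446],1],[[0.9,-0.82,0],[0,0,0.446],1]]'
```

```text
time: 0.93
tool_pos: [417.9, 256.5, 206.7]
tcp_rot: [3.141, -0.001, -2.888]
contact_force: [0.5, 0.5, 0.8]
grip_width: 91.9
finger_force: 0.0
```

```bash
python3 -m pendant '[[[0.433,-0.41,0],[0,0,0],1],[[0.433,-0.41,0],[0,0,0],1],[[0.433,-0.41,0],[0,0,0],1],[[0.433,-0.41,0],[0,0,0],1],[[0,0,0],[0,0,0],1],[[0,0,-0.4],[0,0,0],1],[[0,0,-0.4],[0,0,0],1],[[0,0,-0.4],[0,0,0],1],[[0,0,0],[0,0,0],1],[[0,0,0],[0,0,0],1]]'
python3 - <<'E'
from h import *
t=bot.capture("top");s=bot.capture("scene")
u,v=map(int,pix("scene",(469,209,150)));print(u,v)
a=cv2.resize(s[v-60:v+60,u-40:u+40],None,fx=5,fy=5,interpolation=2)
b=cv2.resize(t[226:326,215:295],None,fx=5,fy=5,interpolation=2)
c=np.zeros((600,800,3),np.uint8);c[:,:400]=a;c[:500,400:]=b;cv2.imwrite("pics/c3.png",c)
E
```

```text
time: 1.77
tool_pos: [468.1, 209.2, 170.6]
tcp_rot: [3.141, -0.002, -2.89]
contact_force: [-0.2, -0.4, -0.4]
grip_width: 92.0
finger_force: 0.0
369 200
```

View pics/c3.png

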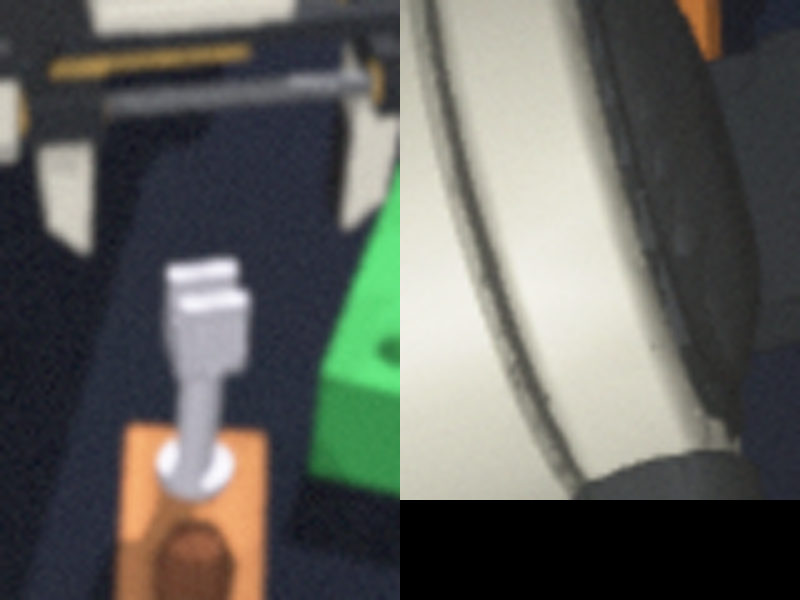

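The fingers straddle the head and sit about 3 mm toward +y. I'll nudge them over, go down and grip.

```bash
python3 -m pendant '[[[0,-0.08,-0.25],[0,0,0],1],[[0,0,-0.25],[0,0,0],1],[[0,0,-0.25],[0,0,0],1],[[0,0,-0.25],[0,0,0],1],[[0,0,-0.25],[0,0,0],1],[[0,0,0],[0,0,0],0],[[0,0,0],[0,0,0],-0.3],[[0,0,0],[0,0,0],-0.4],[[0,0,0],[0,0,0],-0.6],[[0,0,0],[0,0,0],-0.8]]'
python3 -m pendant '[[[0,0,0],[0,0,0],-1],[[0,0,0],[0,0,0],-1],[[0,0,0],[0,0,0],-1],[[0,0,0],[0,0,0],-1],[[0,0,0],[0,0,0],-1],[[0,0,0],[0,0,0],-1],[[0,0,0],[0,0,0],-1],[[0,0,0],[0,0,0],-1],[[0,0,0],[0,0,0],-1],[[0,0,0],[0,0,0],-1]]'
```

```text
time: 2.7
tool_pos: [469.2, 206.5, 133.8]
tcp_rot: [3.141, 0.001, -2.89]
contact_force: [-0.1, 0.7, -0.3]
grip_width: 63.0
finger_force: 0.0
time: 3.53
tool_pos: [469.0, 206.5, 133.5]
tcp_rot: [3.141, 0.0, -2.89]
contact_force: [-1.2, 0.9, 0.7]
grip_width: 24.8
finger_force: 29.9
```

```bash
python3 -m pendant '[[[0,0,0.2],[0,0,0],-1],[[0,0,0.4],[0,0,0],-1],[[0,0,0.5],[0,0,0],-1],[[0,0,0.5],[0,0,0],-1],[[0,0,0.5],[0,0,0],-1],[[0,0,0.5],[0,0,0],-1],[[0,0,0.5],[0,0,0],-1],[[0,0,0.4],[0,0,0],-1],[[0,0,0.2],[0,0,0],-1],[[0,0,0],[0,0,0],-1]]'
python3 - <<'E'
from h import *
o=bot.get_obs();print(o["contact_force"],o["moment"])
E
```

```text
time: 4.37
tool_pos: [469.4, 206.5, 245.7]
tcp_rot: [-3.142, 0.002, -2.89]
contact_force: [-0.5, 0.2, -4.1]
grip_width: 24.8
finger_force: 29.8
[-0.47376636  0.17515225 -4.10994896] [ 0.0138665  -0.03112749  0.00165306]
```

```bash
python3 -m pendant '[[[0.2,-0.5,0],[0,0,-0.3],-1],[[0.33,-0.82,0],[0,0,-0.4],-1],[[0.36,-0.9,0],[0,0,-0.4],-1],[[0.36,-0.9,0],[0,0,-0.4],-1],[[0.36,-0.9,0],[0,0,-0.4],-1],[[0.36,-0.9,0],[0,0,-0.4],-1],[[0.36,-0.9,0],[0,0,-0.4],-1],[[0.36,-0.9,0],[0,0,-0.4],-1],[[0.36,-0.9,0],[0,0,-0.4],-1],[[0.22,-0.55,0],[0,0,-0.37],-1]]'
python3 -m pendant '[[[0,0,-0.2],[0,0,0],-1],[[0,0,-0.3],[0,0,0],-1],[[0,0,-0.3],[0,0,0],-1],[[0,0,-0.3],[0,0,0],-1],[[0,0,-0.1],[0,0,0],-1],[[0,0,0],[0,0,0],-1],[[0,0,0],[0,0,0],-1],[[0,0,0],[0,0,0],-1],[[0,0,0],[0,0,0],-1],[[0,0,0],[0,0,0],-1]]'
python3 - <<'E'
from h import *
t=bot.capture("top");s=bot.capture("scene")
o=bot.get_obs();print(o["contact_force"],o["moment"])
a=cv2.resize(s[190:300,200:280],None,fx=5,fy=5,interpolation=2)
b=cv2.resize(t[170:280,355:435],None,fx=5,fy=5,interpolation=2)
cv2.imwrite("pics/c4.png",np.hstack([a,b]))
E
```

```text
time: 5.2
tool_pos: [567.3, -41.5, 243.0]
tcp_rot: [-3.141, -0.002, 2.925]
contact_force: [-0.7, -0.4, -2.8]
grip_width: 25.0
finger_force: 29.8
time: 6.03
tool_pos: [567.3, -38.6, 209.0]
tcp_rot: [3.141, 0.001, 2.929]
contact_force: [0.8, -0.5, -3.1]
grip_width: 25.1
finger_force: 29.8
[ 0.60993533 -0.3968471  -2.51253532] [-0.02788158  0.07652718  0.01492528]
```

View pics/c4.png

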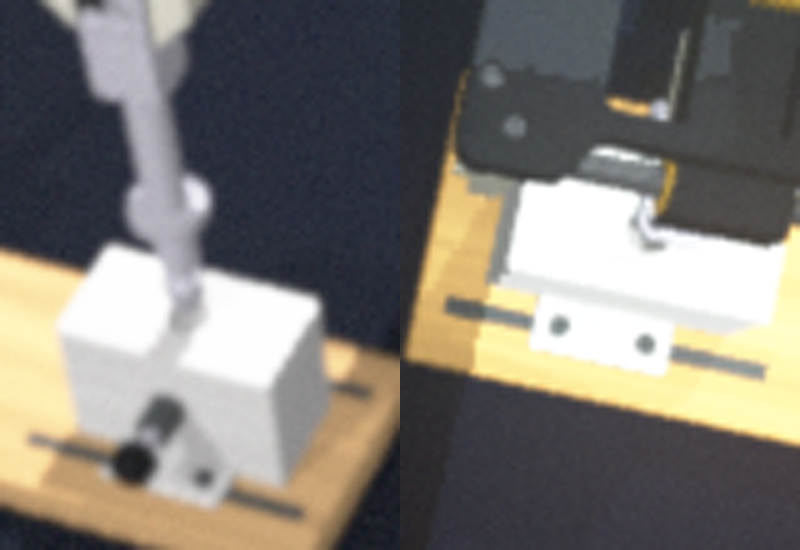

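The nose tip, near scene crop (187,315), coincides with the bore's position. I'll feel downward gently.

```bash
python3 -m pendant '[[[0,0,-0.03],[0,0,0],-1],[[0,0,-0.03],[0,0,0],-1],[[0,0,-0.03],[0,0,0],-1],[[0,0,-0.03],[0,0,0],-1],[[0,0,-0.03],[0,0,0],-1],[[0,0,-0.03],[0,0,0],-1],[[0,0,-0.03],[0,0,0],-1],[[0,0,-0.03],[0,0,0],-1],[[0,0,-0.02],[0,0,0],-1],[[0,0,0],[0,0,0],-1]]'
```

```text
time: 6.97
tool_pos: [567.0, -38.7, 200.5]
tcp_rot: [3.141, -0.0, 2.929]
contact_force: [-0.2, -0.7, -2.9]
grip_width: 24.8
finger_force: 29.8
```

```bash
python3 -m pendant '[[[0,0,-0.02],[0,0,0],-1],[[0,0,-0.02],[0,0,0],-1],[[0,0,-0.02],[0,0,0],-1],[[0,0,-0.02],[0,0,0],-1],[[0,0,-0.02],[0,0,0],-1],[[0,0,-0.02],[0,0,0],-1],[[0,0,0],[0,0,0],-1],[[0,0,0],[0,0,0],-1],[[0,0,0],[0,0,0],-1],[[0,0,0],[0,0,0],-1]]'
```

```text
time: 7.8
tool_pos: [567.1, -38.7, 197.1]
tcp_rot: [3.141, 0.0, 2.929]
contact_force: [-0.1, 0.2, -2.2]
grip_width: 24.5
finger_force: 29.8
```

```bash
python3 -m pendant '[[[0,0,-0.02],[0,0,0],-1],[[0,0,-0.02],[0,0,0],-1],[[0,0,-0.02],[0,0,0],-1],[[0,0,-0.02],[0,0,0],-1],[[0,0,-0.02],[0,0,0],-1],[[0,0,0],[0,0,0],-1],[[0,0,0],[0,0,0],-1],[[0,0,0],[0,0,0],-1],[[0,0,0],[0,0,0],-1],[[0,0,0],[0,0,0],-1]]'
python3 -c "
from h import *
o=bot.get_obs();print(o['contact_force'],o['moment'])"
```

```text
time: 8.63
tool_pos: [567.1, -38.7, 194.1]
tcp_rot: [3.142, 0.0, 2.929]
contact_force: [-0.3, -0.7, -2.7]
grip_width: 25.1
finger_force: 29.8
[-0.28048646 -0.65033789 -2.6622257 ] [-0.00730746  0.01604878 -0.08317483]
```

```bash
python3 -m pendant '[[[0,0,-0.02],[0,0,0],-1],[[0,0,-0.02],[0,0,0],-1],[[0,0,-0.02],[0,0,0],-1],[[0,0,-0.02],[0,0,0],-1],[[0,0,-0.02],[0,0,0],-1],[[0,0,-0.02],[0,0,0],-1],[[0,0,-0.02],[0,0,0],-1],[[0,0,-0.02],[0,0,0],-1],[[0,0,0],[0,0,0],-1],[[0,0,0],[0,0,0],-1]]'
python3 -c "
from h import *
o=bot.get_obs();print(o['contact_force'],o['moment'])"
```

```text
time: 9.47
tool_pos: [567.0, -38.7, 189.1]
tcp_rot: [3.142, -0.0, 2.929]
contact_force: [0.7, -1.7, -2.6]
grip_width: 24.8
finger_force: 29.8
[ 0.74635985 -1.71425317 -2.58955332] [-0.16189014  0.06724783 -0.03348807]
```

```bash
python3 -m pendant '[[[0,-0.012,0],[0,0,0],-1],[[0,0,-0.05],[0,0,0],-1],[[0,0,-0.05],[0,0,0],-1],[[0,0,-0.05],[0,0,0],-1],[[0,0,-0.05],[0,0,0],-1],[[0,0,-0.05],[0,0,0],-1],[[0,0,-0.05],[0,0,0],-1],[[0,0,-0.05],[0,0,0],-1],[[0,0,-0.05],[0,0,0],-1],[[0,0,0],[0,0,0],-1]]'
python3 -c "
from h import *
o=bot.get_obs();print(o['contact_force'],o['moment'])"
```

```text
time: 10.3
tool_pos: [566.9, -39.0, 176.8]
tcp_rot: [3.141, -0.001, 2.929]
contact_force: [-0.2, -0.1, -2.3]
grip_width: 24.8
finger_force: 29.8
[-0.16774092 -0.09047598 -2.33950496] [-0.03034811  0.06970339 -0.00805139]
```

```bash
python3 -m pendant '[[[0,0,-0.03],[0,0,0],-1],[[0,0,-0.03],[0,0,0],-1],[[0,0,-0.03],[0,0,0],-1],[[0,0,-0.03],[0,0,0],-1],[[0,0,-0.03],[0,0,0],-1],[[0,0,-0.03],[0,0,0],-1],[[0,0,-0.03],[0,0,0],-1],[[0,0,-0.03],[0,0,0],-1],[[0,0,0],[0,0,0],-1],[[0,0,0],[0,0,0],-1]]'
python3 -c "
from h import *
o=bot.get_obs();print(o['contact_force'],o['moment'])"
```

```text
time: 11.13
tool_pos: [567.1, -39.1, 170.2]
tcp_rot: [3.142, 0.0, 2.929]
contact_force: [-0.5, 0.1, 0.6]
grip_width: 24.8
finger_force: 29.8
[-0.52370232  0.06204531  0.56449221] [-0.09010083  0.1183075   0.00628355]
```

```bash
python3 -m pendant '[[[0,0,-0.03],[0,0,0],-1],[[0,0,-0.03],[0,0,0],-1],[[0,0,-0.03],[0,0,0],-1],[[0,0,-0.03],[0,0,0],-1],[[0,0,-0.03],[0,0,0],-1],[[0,0,-0.03],[0,0,0],-1],[[0,0,0],[0,0,0],-1],[[0,0,0],[0,0,0],-1],[[0,0,0],[0,0,0],-1],[[0,0,0],[0,0,0],-1]]'
python3 -c "
from h import *
o=bot.get_obs();print(o['contact_force'],o['moment'])"
```

```text
time: 11.97
tool_pos: [566.9, -39.0, 164.3]
tcp_rot: [3.141, -0.001, 2.929]
contact_force: [-0.1, 0.3, -0.2]
grip_width: 24.4
finger_force: 29.8
[-0.12408904  0.27029863 -0.2484865 ] [-0.13519621  0.0436326   0.02472075]
```

```bash
python3 -m pendant '[[[0,0,-0.03],[0,0,0],-1],[[0,0,-0.03],[0,0,0],-1],[[0,0,-0.03],[0,0,0],-1],[[0,0,-0.03],[0,0,0],-1],[[0,0,-0.03],[0,0,0],-1],[[0,0,-0.03],[0,0,0],-1],[[0,0,-0.03],[0,0,0],-1],[[0,0,-0.03],[0,0,0],-1],[[0,0,-0.03],[0,0,0],-1],[[0,0,0],[0,0,0],-1]]'
python3 -c "
from h import *
o=bot.get_obs();print(o['contact_force'],o['moment'])
cv2.imwrite('pics/c5.png',cv2.resize(bot.capture('scene')[180:300,190:290],None,fx=5,fy=5,interpolation=2))"
```

```text
time: 12.8
tool_pos: [567.1, -39.0, 156.7]
tcp_rot: [3.141, 0.0, 2.929]
contact_force: [-0.2, -0.1, 2.4]
grip_width: 24.7
finger_force: 29.8
[-0.17579248 -0.12834697  2.43980138] [-0.00739089  0.1312255   0.00685224]
```

View pics/c5.png

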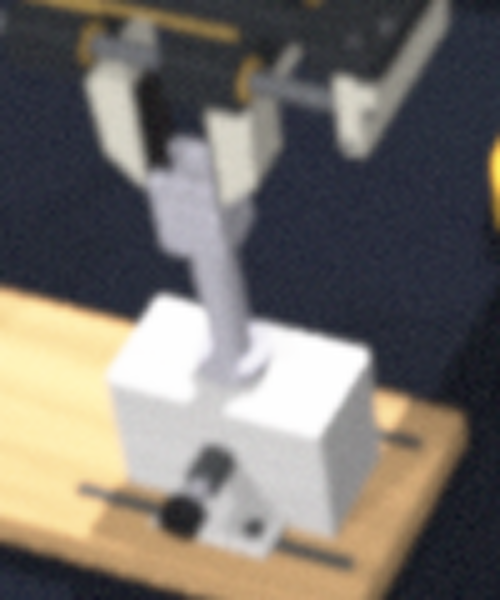

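The collar, at crop (235,365), is almost on the holder. I'll go the last few millimetres.

```bash
python3 -m pendant '[[[0,0,-0.02],[0,0,0],-1],[[0,0,-0.02],[0,0,0],-1],[[0,0,-0.02],[0,0,0],-1],[[0,0,-0.02],[0,0,0],-1],[[0,0,-0.01],[0,0,0],-1],[[0,0,0],[0,0,0],-1],[[0,0,0],[0,0,0],-1],[[0,0,0],[0,0,0],-1],[[0,0,0],[0,0,0],-1],[[0,0,0],[0,0,0],-1]]'
python3 -c "
from h import *
o=bot.get_obs();print(o['contact_force'],o['moment'])"
```

```text
time: 13.68
tool_pos: [567.0, -39.0, 153.7]
tcp_rot: [3.142, -0.0, 2.929]
contact_force: [0.2, 0.2, 2.3]
grip_width: 24.8
finger_force: 29.8
[0.19939232 0.1742629  2.33959312] [0.03102884 0.07828684 0.05819601]
```

```bash
python3 -m pendant '[[[0,0,-0.01],[0,0,0],-1],[[0,0,-0.01],[0,0,0],-1],[[0,0,-0.01],[0,0,0],-1],[[0,0,0],[0,0,0],-1],[[0,0,0],[0,0,0],-1],[[0,0,0],[0,0,0],-1],[[0,0,0],[0,0,0],-1],[[0,0,0],[0,0,0],-1],[[0,0,0],[0,0,0],-1],[[0,0,0],[0,0,0],-1]]'
```

```text
time: 14.52
tool_pos: [567.2, -39.1, 153.3]
tcp_rot: [3.141, 0.001, 2.929]
contact_force: [0.3, 0.9, 4.9]
grip_width: 24.7
finger_force: 29.9
```

```bash
python3 -m pendant '[[[0,0,-0.01],[0,0,0],-1],[[0,0,-0.01],[0,0,0],-1],[[0,0,-0.01],[0,0,0],-1],[[0,0,0],[0,0,0],-1],[[0,0,0],[0,0,0],-1],[[0,0,0],[0,0,0],-1],[[0,0,0],[0,0,0],-1],[[0,0,0],[0,0,0],-1],[[0,0,0],[0,0,0],-1],[[0,0,0],[0,0,0],-1]]'
```

```text
time: 15.35
tool_pos: [567.6, -39.1, 153.2]
tcp_rot: [3.141, 0.002, 2.929]
contact_force: [-1.5, 1.3, 9.4]
grip_width: 24.7
finger_force: 29.9
```

```bash
python3 -m pendant '[[[0,0,-0.01],[0,0,0],-1],[[0,0,-0.01],[0,0,0],-1],[[0,0,0],[0,0,0],-1],[[0,0,0],[0,0,0],-1],[[0,0,0],[0,0,0],-1],[[0,0,0],[0,0,0],-1],[[0,0,0],[0,0,0],-1],[[0,0,0],[0,0,0],-1],[[0,0,0],[0,0,0],-1],[[0,0,0],[0,0,0],-1]]'
python3 -m pendant '[[[0,0,0.02],[0,0,0],-1],[[0,0,0.02],[0,0,0],-1],[[0,0,0],[0,0,0],-1],[[0,0,0],[0,0,0],-0.3],[[0,0,0],[0,0,0],0],[[0,0,0],[0,0,0],0.5],[[0,0,0],[0,0,0],1],[[0,0,0],[0,0,0],1],[[0,0,0],[0,0,0],1],[[0,0,0],[0,0,0],1]]'
```

```text
time: 16.18
tool_pos: [567.8, -39.2, 153.1]
tcp_rot: [3.141, 0.003, 2.929]
contact_force: [-1.5, 0.7, 11.9]
grip_width: 24.7
finger_force: 29.9
time: 17.02
tool_pos: [567.0, -39.1, 152.5]
tcp_rot: [3.142, -0.0, 2.929]
contact_force: [0.1, 0.5, 0.3]
grip_width: 66.8
finger_force: 0.0
```

Released, so retreat straight up and back, then check.

```bash
python3 -m pendant '[[[0,0,0.2],[0,0,0],1],[[0,0,0.4],[0,0,0],1],[[0,0,0.6],[0,0,0],1],[[0,0,0.6],[0,0,0],1],[[0,0,0.6],[0,0,0],1],[[0,0,0.6],[0,0,0],1],[[0,0,0.6],[0,0,0],1],[[0,0,0.4],[0,0,0],1],[[0,0,0],[0,0,0],1],[[0,0,0],[0,0,0],1]]'
python3 -m pendant '[[[-0.4,0.4,0],[0,0,0],1],[[-0.8,0.8,0],[0,0,0],1],[[-0.8,0.8,0],[0,0,0],1],[[-0.8,0.8,0],[0,0,0],1],[[-0.8,0.8,0],[0,0,0],1],[[-0.8,0.8,0],[0,0,0],1],[[-0.6,0.8,0],[0,0,0],1],[[-0.3,0.4,0],[0,0,0],1],[[0,0,0],[0,0,0],1],[[0,0,0],[0,0,0],1]]'
python3 - <<'E'
from h import *
a=cv2.resize(bot.capture("scene")[175:305,110:290],None,fx=4,fy=4,interpolation=2)[:300+220,:720]
b=bot.capture("top")[170:290,340:580]
cv2.imwrite("pics/c6.png",a);cv2.imwrite("pics/c7.png",cv2.resize(b,None,fx=3.3,fy=3.3,interpolation=2))
E
```

```text
time: 17.85
tool_pos: [567.2, -39.0, 273.1]
tcp_rot: [3.141, 0.001, 2.929]
contact_force: [-0.1, 0.5, -0.2]
grip_width: 92.2
finger_force: 0.0
time: 18.68
tool_pos: [407.5, 129.2, 272.0]
tcp_rot: [-3.141, -0.001, 2.93]
contact_force: [-0.4, 1.1, 0.4]
grip_width: 91.9
finger_force: 0.0
```

View pics/c6.png

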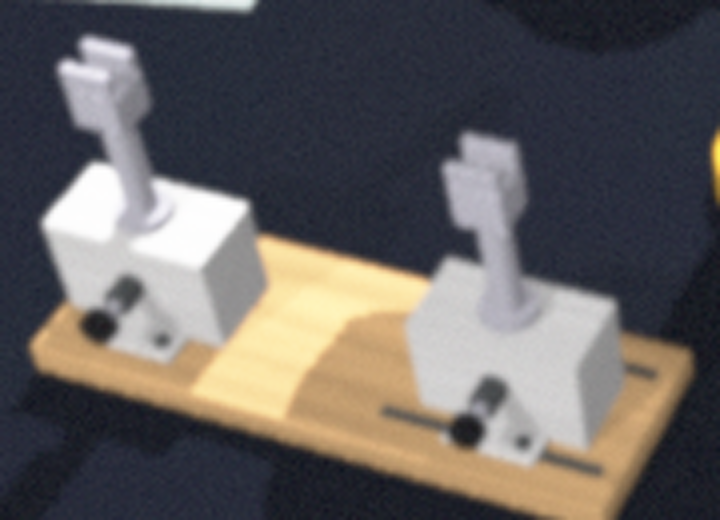

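View pics/c7.png

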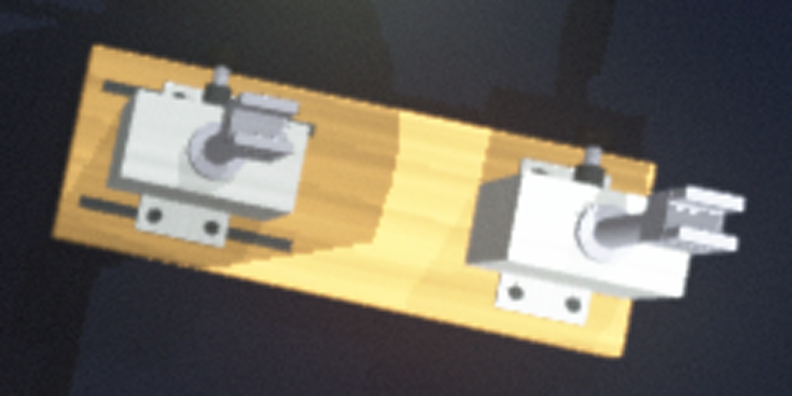

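Both pictures show the collar seated and the notches roughly parallel. I'll check the angle in a close-up of both heads.

```bash
python3 - <<'E'
from h import *
t=np.mean([bot.capture("top").astype(float) for _ in range(6)],0).astype(np.uint8)
a=cv2.resize(t[190:230,395:435],None,fx=10,fy=10,interpolation=2);b=cv2.resize(t[215:255,530:570],None,fx=10,fy=10,interpolation=2)
cv2.imwrite("pics/c8.png",np.hstack([a,b]))
E
```

```text
(no output)
```

View pics/c8.png

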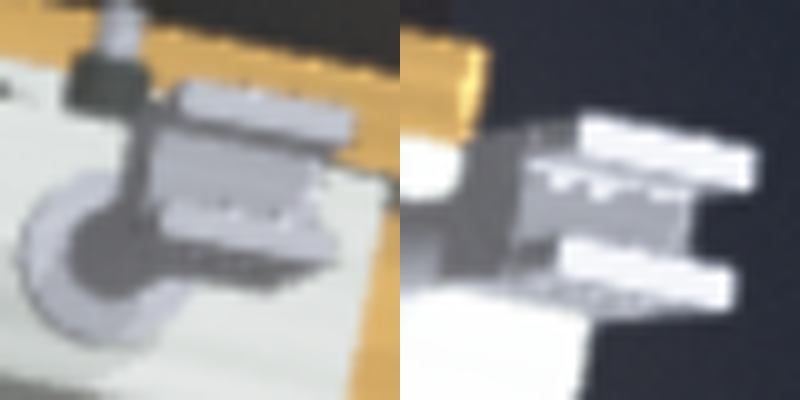

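In the close-up our head's bars, (185,82)-(355,108), lie about 3° from the other post's, (580,112)-(757,152). That is well within 0.2 rad (11°), so I'm handing in.

```bash
python3 -c "
from plant import bot
print(bot.close_job())"
```

```text
the job is handed in; nothing more can be done
None
```

The post is in the empty holder with its collar seated and its notch about 3° off the other post's, pushed home at roughly 14 N; it is released and the job handed in, but the call returned no verdict and the plunger click was inferred from depth and force, not seen.

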